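Hold the purge valve open with the bayonet key

ROBOT

A 6-joint arm with a two-finger parallel gripper is mounted at the origin on a cart in front of the work surface, level with it; the furniture and walls round the work are solid. World frame = base frame: x ahead of the robot, y to its left, z up, the work surface at z = 0. Lengths are in m, angles in rad, forces in N, time in s.
With the tool pointing down it reaches from about 0.35 to 0.775 m from the base axis. Payload 5.5 kg.
Tool frame: the origin (TCP) lies midway between the tips of the shut fingers; the grasp point (between the pads) lies 19 mm behind it (robot.grasp_offset is the z of the grasp point in the tool frame, in m); z points along the fingers, y is the direction in which the jaws open and shut (so a half turn about z gives the same grasp; the last joint's range is limited). The gripper opens to 85 mm and grips with 20 to 120 N. Pads are 22 mm wide; open, the fingers measure 114 mm over their backs; the gripper's body (76 mm by 85 mm) begins 54 mm behind the grasp point. The pads swing forward as they close: fully open they stand 13 mm farther back than shut.
Start: joints at [-1.448, 0.313, 0.046, 1.304, 0, 1.431], TCP at [0.149, -0.555, 0.231] pointing down, gripper open.
Joint ranges: [-2.76, 2.76], [-0.86, 1.69], [-1.03, 1.26], [-2.2, 2.34], [-1.47, 1.5], [-3.14, 3.14]. Speed limits (rad/s): [2.57, 2.57, 3.14, 3.14, 3.14, 3.14].

INTERFACE

Orientations are given as a rotation vector (axis times angle).
In Python, from bench import robot gives the robot as it stands.
- The arm moves only by the shell command python3 -m crank 'ROWS' [FORCE]. ROWS is JSON, a list of rows, each an object with "dr": the turn, a rotation vector about the world's x, y, z in rad, a list of three; "linear": the shift along the world's x, y, z in m, a list of three; "gripper": the closure in counts, from 0 (fully open) to 255 (shut). In form: [{"dr": [wx, wy, wz], "linear": [x, y, z], "gripper": gripper}, ...]. A call has 1 to 8 rows; each row shifts and turns the commanded pose from where the row before left it; what a row does not reach is not made up. A row lasts 1/12 s, in which the tool goes at most 41.7 mm and 7.16 degrees, less where a joint would pass 70% of its speed; a pose out of reach is approached as far as the arm can. A call is refused whole if a number of a shift passes 0.0417 or a number of a turn 0.125, either way. A call with a gripper value outside its range is refused whole. The fingers move at their own pace and stop on an object; FORCE is the grip in N (left out, the last holds). Time passes only in rows, so rows that do not move let the fingers close. It gives the time, the measured TCP pose, the force and the opening at its end, in the units of the state.
- robot.get_state(): the state, without advancing time (a new reading comes with each control period).
- robot.grab_frame(name): name is "scene" or "top" or "wrist"; returns a dict with "image" (384x512x3 uint8, red, green, blue), "camera_matrix" (3x3 intrinsics, pixels), "R" (3x3) and "t" (3): a world point X has camera coordinates R X + t. Camera axes: x right, y down, z forward; pixel columns grow to the right and rows downward; lengths in m; the calibration is good to about 2 mm. The wrist camera is an equidistant fisheye: a pixel r from the principal point sees the ray r / f radians off the axis. A picture is of the moment at which its call begins. There is no depth.
- robot.job_done(): hands the job in, once; it reports no verdict.
Trained networks look in the newest picture that a camera, given by its name, has taken for a name from the list of things; names that differ only in an ending like _2 or _b are one class to them, and where a whole thing is asked for, a point or a joint stands for the part that bears it (a point fixed in the world has none). Each returns a list of dicts, best first, with "conf" (0 to 1); they miss things now and then, are a little off and sometimes report something else, mostly with a low value. They report only what shows in the picture. A call takes as long as a camera call.
- robot.silhouettes(camera, label): "mask" (384x512 bool, what is visible of it).
- robot.spot_point(camera, label): "at" ([x, y, z] in m, in the coordinates of the camera as it stood for that picture, good to about 4 mm: a listed point, or the origin of a listed thing).
The state is a dict: "time": time; "joint_pos": joint angles; "joint_velocities": joint speeds; "effort": joint torques, N m; "eef_pos": TCP position; "eef_rot": TCP orientation; "ft_force": force on the tool from outside, world axes, zero at the start; "ft_torque": the same for the moment, N m; "gripper_width": finger opening in m.
Only numpy, scipy, OpenCV 4.12 (cv2) and the standard library are available. Lean on these libraries where they do the work, as an engineer would, in place of code of your own. Each camera call takes 0.05 s, during which the arm holds its last target. There are 200 camera calls.

TASK

Take the winged key out of the parking block, fit its crossbar through the slot of the purge unit's port, push it in against the spring and twist it a quarter turn clockwise (seen from above) as far as the stop. The valve springs back, so keep hold of the key: finish with the key still gripped, seated in the port and turned to the stop. Leave the round-headed blanking plug parked where it is.

Things in the scene. Friction and masses are not known exactly. Their poses are not given: they have to be found in the camera images.
- key_center (a point): Centre of the upright winged key, 75 mm tall, 0.12 kg, 37 mm above its underside. From below: crossbar along its x (44 long, 10 wide, 0 to 13 mm up, rounded beneath), 20 mm round stem, 60 mm round flange (24.5 to 32.5 mm up), flat wing on top. z up; same half a turn round. It hangs by its flange in a well of the parking block; lift 30 mm to clear.
- key_wing (a point): Middle of the key's grey wing, 16.5 mm above the key's centre: the place to grip. The wing is upright, 44 mm long along the key's x (parallel to the crossbar), 14 mm thick along y, 42 mm high (21 mm above and below this point, down to the flange).
- blank_center (a point): Centre, 37 mm above the underside, of the blanking plug: same 60 mm flange, but a round mushroom head (34 mm across) and no wing; 67 mm tall. It stands in the other well, 90 mm from the key. Leave it there.
- park_block: Fixed aluminium block 66 (x) x 162 (y) x 45 mm high with two round wells (51 mm) 45 mm either side of its centre along its y; origin at the centre of its underside. Keep wrist and forearm clear of the fixed sample changer behind it: its deck begins at world x = 0.535 (y -0.05 to 0.53, up to z = 0.18) and its clear guard panel at x = 0.58 (y -0.01 to 0.21, z 0.30 to 0.57).
- purge_unit: Fixed white block 110 (x) x 150 (y) x 52 mm, origin at the centre of its underside. On top: an aluminium cover plate 82 mm square, 8 mm thick, with the port in it (centre at y = -30 mm), and a round dial gauge, 46 mm across, at y = +45 mm, its top 69 mm above the bench.
- port_mouth (a point): Port centre on the cover's top face, 60 mm above the bench. Opening: slot 50 mm long along this point's y, 16 mm wide, 26 mm square in the middle; the key's x must lie along this y to enter. The bar meets the sprung rotor when the key's underside is 16.5 mm below the face, turns freely 4.5 mm deeper (8 N); 8 mm deeper (10.5 N) the flange meets the cover.
- plunger (a joint): How far the rotor is pushed down, m: 0 at rest, 0.008 with the flange on the cover, about 0.004 when the spring lifts the turned key against the underside of the cover, which then keeps it in.
- rotor (a joint): Turn of the rotor under the port in rad, clockwise from above: 0 at rest, stop at 1.40. Return spring: 0.07 N m at the start, 0.24 N m at the stop. The crossbar has about 0.1 rad of play in the rotor, so the key turns some 1.3 to 1.5 rad.

How it is judged:
On the way, in this order (a step that is already met when the one before it is completed fails the run):
1. the key has been lifted clear of its well (height (world z) of key_center above 0.092 m and contact force between the fingers and key above 1 N), for 0.1 s.
2. the key is in the port and pushed down against the spring, before it is turned (horizontal distance between key_center and port_mouth below 0.007 m and angle between key_center's own z axis and vertical below 0.12 rad and value of joint plunger above 0.003 m and value of joint rotor below 0.4 rad), for 0.05 s.
At the end, for the whole second after the job is handed in: The key is upright in the port (7 mm, 0.12 rad), its crossbar beneath the cover (key centre under 18.5 mm above the port's face, plunger over 2 mm down), the rotor turned over 1.2 rad, the fingers still gripping the key (over 2 N), at rest; the blanking plug in its well (horizontal distance between key_center and port_mouth below 0.007 m and angle between key_center's own z axis and vertical below 0.12 rad and z of key_center in the frame of port_mouth below 0.0185 m and value of joint plunger above 0.002 m and value of joint rotor above 1.2 rad and contact force between the fingers and key above 2 N and linear speed of key below 0.02 m/s); the arm keeps its last pose, push and grip.
It fails at once if the blanking plug was taken or knocked from its well (distance of blank_center from where it was at the start of the episode above 0.02 m).
It also fails if it takes over 48 s, if anything falls off the work surface, if the arm or the gripper's body presses on something with over 40 N, if the wrist force passes 120 N, or if a joint passes its speed limit or range.

## Working session

There is one attempt and no reset: what is moved stays moved. The work goes in short steps, Python scripts to look and compute and a shell command to move; the robot and the scene stay as the last step left them, time stands still between calls to the robot, and variables do not carry over. Pictures are saved under pics/ and viewed, about 8 in all and at most 12, crops included, and the job is handed in when it is done.

```bash
mkdir -p pics; cat > h.py <<'E'
import numpy as np, cv2
from bench import robot
def spot(cam,labels,grab=True):
    f=robot.grab_frame(cam); out={}
    R,t=np.array(f["R"]),np.array(f["t"])
    for l in labels:
        for d in robot.spot_point(cam,l)[:2]:
            p=R.T@(np.array(d["at"])-t); print(cam,l,round(d["conf"],2),p.round(4))
    return f
def save(f,n): cv2.imwrite("pics/"+n,f["image"][...,::-1])
E
python3 - <<'E'
from h import *
L=["key_center","key_wing","blank_center","park_block","purge_unit","port_mouth"]
fs=spot("scene",L); ft=spot("top",L)
cv2.imwrite("pics/a.png",cv2.resize(np.vstack([fs["image"],ft["image"]]),(400,600))[...,::-1]) 
save(ft,"top.png"); save(fs,"scene.png")
s=robot.get_state(); print(s)
E
```

```text
scene key_center 0.63 [0.4336 0.2326 0.0567]
scene key_wing 0.69 [0.436  0.2272 0.0745]
scene blank_center 0.75 [0.4445 0.1362 0.0542]
scene park_block 0.98 [0.4403 0.1847 0.0024]
scene purge_unit 0.96 [ 0.4615 -0.206   0.0032]
scene port_mouth 0.85 [ 0.4577 -0.2298  0.0603]
top key_center 0.7 [0.4357 0.2273 0.0579]
top key_wing 0.79 [0.4302 0.232  0.0736]
top blank_center 0.86 [0.4435 0.1366 0.0575]
top park_block 0.74 [0.434  0.1851 0.0008]
top purge_unit 0.77 [ 4.619e-01 -2.030e-01  2.000e-04]
top port_mouth 0.94 [ 0.4591 -0.2283  0.0574]
{'time': 0.7, 'joint_pos': array([-1.44761167e+00,  3.13151746e-01,  4.61135313e-02,  1.30359983e+00,
       -2.71270940e-05,  1.43116969e+00]), 'joint_velocities': array([ 5.56916425e-04, -4.08009468e-05, -1.56343248e-04, -2.08288740e-03,
        6.14321624e-04,  2.78890525e-04]), 'effort': array([-3.49087632e-04, -4.80288291e+01,  2.98749930e+01, -2.23920470e-04,
        1.99805544e-05,  1.29639838e-05]), 'eef_pos': array([ 0.14935662, -0.55531159,  0.2313562 ]), 'eef_rot': array([ 3.11435133e+00,  4.11615260e-01, -4.46514556e-05]), 'ft_force': array([-0.22986302, -0.65724409,  0.03796509]), 'ft_torque': array([-0.03425134,  0.03766695,  0.08041572]), 'gripper_width': 0.08534511972944919}
```

View pics/top.png

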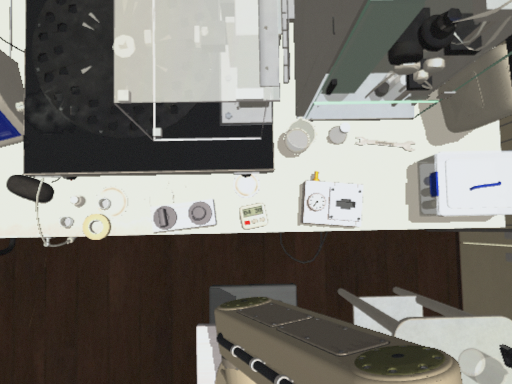

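View pics/scene.png

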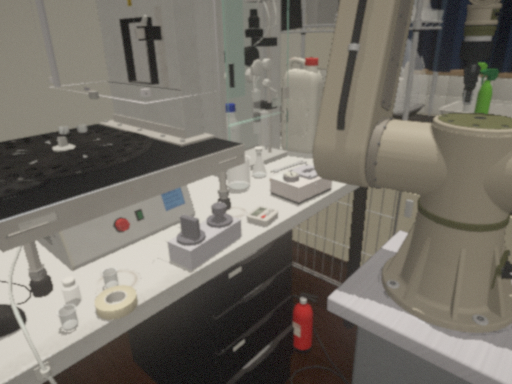

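```bash
python3 - <<'E'
import cv2,numpy as np
i=cv2.imread("pics/top.png")
a=i[192:242,140:225]; b=i[170:230,295:375]
a=cv2.resize(a,(400,235),interpolation=2);b=cv2.resize(b,(400,300),interpolation=2)
o=np.zeros((300,800,3),np.uint8);o[:235,:400]=a;o[:,400:]=b
cv2.imwrite("pics/crop.png",o)
E
```

```text
(no output)
```

View pics/crop.png

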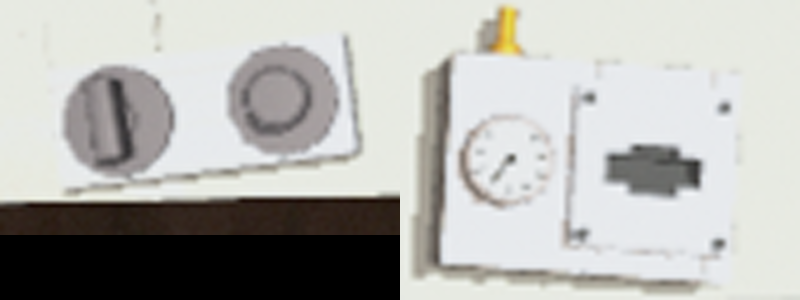

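```bash

python3 -m crank '[{"dr":[0,0,0.125],"linear":[0.028,0.025,0],"gripper":90},{"dr":[0,0,0.125],"linear":[0.028,0.025,0],"gripper":90},{"dr":[0,0,0.125],"linear":[0.028,0.025,0],"gripper":90},{"dr":[0,0,0.125],"linear":[0.028,0.025,0],"gripper":90},{"dr":[0,0,0.125],"linear":[0.028,0.025,0],"gripper":90},{"dr":[0,0,0.125],"linear":[0.028,0.025,0],"gripper":90},{"dr":[0,0,0.125],"linear":[0.028,0.025,0],"gripper":90},{"dr":[0,0,0.125],"linear":[0.028,0.025,0],"gripper":90}]'
python3 -m crank '[{"dr":[0,0,0.125],"linear":[0.028,0.025,0],"gripper":90},{"dr":[0,0,0.125],"linear":[0.028,0.025,0],"gripper":90},{"dr":[0,0,0.125],"linear":[0,0.033,0],"gripper":90},{"dr":[0,0,0.125],"linear":[0,0.033,0],"gripper":90},{"dr":[0,0,0.125],"linear":[0,0.033,0],"gripper":90},{"dr":[0,0,0.125],"linear":[0,0.033,0],"gripper":90},{"dr":[0,0,0.125],"linear":[0,0.033,0],"gripper":90},{"dr":[0,0,0.125],"linear":[0,0.033,0],"gripper":90}]'
python3 -m crank '[{"dr":[0,0,0.125],"linear":[0,0.033,0],"gripper":90},{"dr":[0,0,0.125],"linear":[0,0.033,0],"gripper":90},{"dr":[0,0,0.125],"linear":[0,0.033,0],"gripper":90},{"dr":[0,0,0.125],"linear":[0,0.033,0],"gripper":90},{"dr":[0,0,0.125],"linear":[0,0.033,0],"gripper":90},{"dr":[0,0,0.125],"linear":[0,0.033,0],"gripper":90},{"dr":[0,0,0.125],"linear":[0,0.033,0],"gripper":90},{"dr":[0,0,0.125],"linear":[0,0.033,0],"gripper":90}]'
python3 -m crank '[{"dr":[0,0,0],"linear":[0,0.028,0],"gripper":90},{"dr":[0,0,0],"linear":[0,0.027,0],"gripper":90},{"dr":[0,0,0],"linear":[0,0,0],"gripper":90},{"dr":[0,0,0],"linear":[0,0,0],"gripper":90}]'
python3 -c "
from bench import robot; print(robot.get_state())"
```

```text
time: 1.37
eef_pos: [0.3745, -0.3539, 0.2316]
eef_rot: [2.53, 1.862, 0.0]
ft_force: [0.6, -0.3, -0.3]
gripper_width: 0.0553
time: 2.03
eef_pos: [0.4291, -0.1058, 0.2315]
eef_rot: [1.328, 2.847, 0.0]
ft_force: [0.9, -0.2, 0.2]
gripper_width: 0.0552
time: 2.7
eef_pos: [0.4291, 0.1584, 0.2316]
eef_rot: [-0.2, 3.134, 0.0]
ft_force: [1.0, 0.4, 0.8]
gripper_width: 0.055
time: 3.03
eef_pos: [0.4291, 0.2127, 0.2312]
eef_rot: [0.195, -3.135, 0.0]
ft_force: [-0.1, 0.4, 0.1]
gripper_width: 0.0549
{'time': 3.0333, 'joint_pos': array([ 2.92557192e-01,  1.27606954e-01, -1.91195916e-01,  1.25211552e+00,
       -1.67295045e-04,  1.68301317e-01]), 'joint_velocities': array([-0.04125686, -0.01174793, -0.0158579 ,  0.00506068, -0.00813081,
       -0.00640614]), 'effort': array([  1.02257676, -36.92242026,  29.97356236,  -0.12472704,
         0.114452  ,   0.08931316]), 'eef_pos': array([0.42910089, 0.21274275, 0.23123304]), 'eef_rot': array([ 1.95050144e-01, -3.13545103e+00,  2.99623384e-04]), 'ft_force': array([-0.05043137,  0.39872062,  0.13284797]), 'ft_torque': array([-0.0166343 ,  0.05460745,  0.03578484]), 'gripper_width': 0.054938143179787444}
```

```bash
python3 - <<'E'
from h import *
f=spot("wrist",["key_center","key_wing","blank_center","park_block"])
save(f,"w1.png"); print(f["camera_matrix"],f["R"],f["t"])
m=robot.silhouettes("wrist","key_wing"); print([(d["conf"],d["mask"].sum()) for d in m])
np.save("m.npy",m[0]["mask"])
E
```

```text
wrist key_center 0.83 [0.4311 0.2296 0.058 ]
wrist key_wing 0.85 [0.4331 0.2281 0.0718]
wrist blank_center 0.79 [0.4454 0.1388 0.057 ]
wrist park_block 0.73 [0.4346 0.1847 0.004 ]
[[297.31863964   0.         252.98914032]
 [  0.         297.31863964 193.56629685]
 [  0.           0.           1.        ]] [[-1.23372630e-01  9.92360325e-01 -4.22913650e-04]
 [ 9.56511887e-01  1.19029356e-01  2.66302503e-01]
 [ 2.64318378e-01  3.24499183e-02 -9.63889412e-01]] [-0.15676706 -0.47011247  0.25848397]
[(0.72, np.int64(2325))]
```

View pics/w1.png

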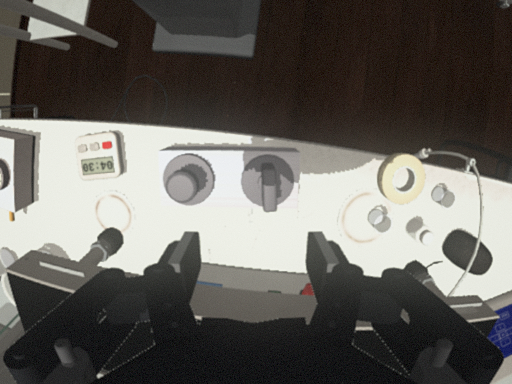

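```bash
cat >> h.py <<'E'
def rect(f,c,z,half=0.05,n=400):
    """bird's-eye view at height z; image up=+x, left=+y"""
    u=(np.arange(n)-n/2+.5)/n*2*half
    Y,X=np.meshgrid(c[1]-u,c[0]-u); P=np.stack([X,Y,np.full_like(X,z)],-1)
    q=P@np.array(f["R"]).T+np.array(f["t"]); K=f["camera_matrix"]
    th=np.arctan2(np.hypot(q[...,0],q[...,1]),q[...,2]); h=np.hypot(q[...,0],q[...,1])
    mx=K[0][2]+K[0][0]*th*q[...,0]/h; my=K[1][2]+K[1][1]*th*q[...,1]/h
    o=cv2.remap(f["image"],mx.astype(np.float32),my.astype(np.float32),cv2.INTER_CUBIC)
    return o
E
python3 - <<'E'
from h import *
f=robot.grab_frame("wrist")
a=rect(f,(0.433,0.229),0.095); b=rect(f,(0.433,0.229),0.053)
for o in(a,b): cv2.line(o,(200,0),(200,20),(255,0,0),1);cv2.line(o,(0,200),(20,200),(255,0,0),1)
cv2.imwrite("pics/r1.png",np.hstack([a,b])[...,::-1])
E
```

```text
(no output)
```

View pics/r1.png

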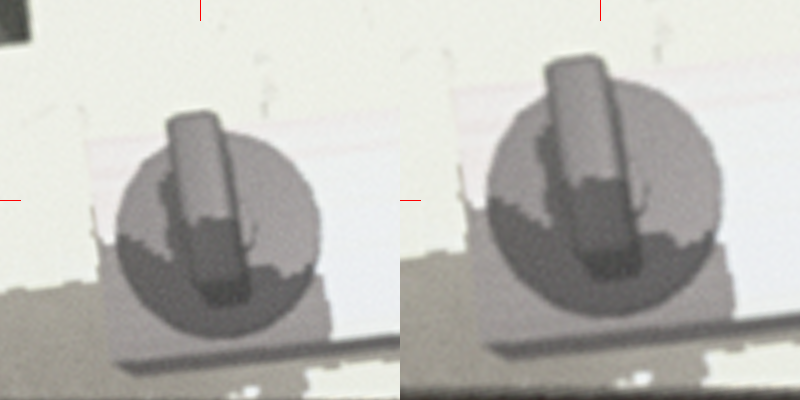

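```bash

python3 -m crank '[{"dr":[0,0,0.05],"linear":[0.0044,0.0155,-0.02],"gripper":90},{"dr":[0,0,0],"linear":[0,0,-0.03],"gripper":90},{"dr":[0,0,0],"linear":[0,0,-0.03],"gripper":90},{"dr":[0,0,0],"linear":[0,0,-0.03],"gripper":90},{"dr":[0,0,0],"linear":[0,0,0],"gripper":90},{"dr":[0,0,0],"linear":[0,0,0],"gripper":90},{"dr":[0,0,0],"linear":[0,0,0],"gripper":90}]'
```

```text
time: 3.97
eef_pos: [0.4347, 0.2271, 0.1228]
eef_rot: [-0.267, 3.129, 0.001]
ft_force: [0.3, -0.8, 0.2]
gripper_width: 0.0554
```

```bash

python3 -m crank '[{"dr":[0,0,0.005],"linear":[-0.001,0.0006,-0.025],"gripper":90},{"dr":[0,0,0],"linear":[0,0,-0.025],"gripper":90},{"dr":[0,0,0],"linear":[0,0,-0.0145],"gripper":90},{"dr":[0,0,0],"linear":[0,0,0],"gripper":90},{"dr":[0,0,0],"linear":[0,0,0],"gripper":90}]'
python3 -m crank '[{"dr":[0,0,0],"linear":[0,0,0],"gripper":255},{"dr":[0,0,0],"linear":[0,0,0],"gripper":255},{"dr":[0,0,0],"linear":[0,0,0],"gripper":255},{"dr":[0,0,0],"linear":[0,0,0],"gripper":255},{"dr":[0,0,0],"linear":[0,0,0],"gripper":255},{"dr":[0,0,0],"linear":[0,0,0],"gripper":255},{"dr":[0,0,0],"linear":[0,0,0],"gripper":255}]' 80
```

```text
time: 4.38
eef_pos: [0.4338, 0.228, 0.0583]
eef_rot: [-0.276, 3.128, 0.001]
ft_force: [-0.1, 0.3, 0.1]
gripper_width: 0.0551
time: 4.97
eef_pos: [0.434, 0.2283, 0.0584]
eef_rot: [-0.276, 3.126, 0.001]
ft_force: [-0.0, 0.1, 6.3]
gripper_width: 0.0134
```

```bash

python3 -m crank '[{"dr":[0,0,0],"linear":[0,0,0.01],"gripper":255},{"dr":[0,0,0],"linear":[0,0,0.015],"gripper":255},{"dr":[0,0,0],"linear":[0,0,0.02],"gripper":255},{"dr":[0,0,0],"linear":[0,0,0.025],"gripper":255},{"dr":[0,0,0],"linear":[0,0,0.03],"gripper":255},{"dr":[0,0,0],"linear":[0,0,0.02],"gripper":255},{"dr":[0,0,0],"linear":[0,0,0],"gripper":255},{"dr":[0,0,0],"linear":[0,0,0],"gripper":255}]'
python3 - <<'E'
from h import *
f=spot("wrist",["key_center","key_wing"]); save(f,"w2.png")
f=spot("top",["key_center","key_wing","port_mouth"])
E
```

```text
time: 5.63
eef_pos: [0.4335, 0.2281, 0.1782]
eef_rot: [-0.276, 3.127, 0.001]
ft_force: [-0.1, -0.2, -1.9]
gripper_width: 0.0131
wrist key_wing 0.88 [0.4321 0.2299 0.1952]
top key_center 0.46 [0.4307 0.2254 0.1718]
top key_wing 0.62 [0.4275 0.2299 0.1938]
top port_mouth 0.56 [ 0.4611 -0.2302  0.0571]
```

```bash

python3 -m crank '[{"dr":[0,0,0.11],"linear":[0.002,-0.034,0],"gripper":255},{"dr":[0,0,0.11],"linear":[0.002,-0.034,0],"gripper":255},{"dr":[0,0,0.11],"linear":[0.002,-0.034,0],"gripper":255},{"dr":[0,0,0.11],"linear":[0.002,-0.034,0],"gripper":255},{"dr":[0,0,0.11],"linear":[0.002,-0.034,0],"gripper":255},{"dr":[0,0,0.11],"linear":[0.002,-0.034,0],"gripper":255},{"dr":[0,0,0.11],"linear":[0.002,-0.034,0],"gripper":255},{"dr":[0,0,0.11],"linear":[0.002,-0.034,0],"gripper":255}]'
python3 -m crank '[{"dr":[0,0,0.11],"linear":[0.002,-0.034,0],"gripper":255},{"dr":[0,0,0.11],"linear":[0.002,-0.034,0],"gripper":255},{"dr":[0,0,0.11],"linear":[0.002,-0.034,0],"gripper":255},{"dr":[0,0,0.11],"linear":[0.002,-0.034,0],"gripper":255},{"dr":[0,0,0],"linear":[0,0,0],"gripper":255},{"dr":[0,0,0],"linear":[0,0,0],"gripper":255},{"dr":[0,0,0],"linear":[0,0,0],"gripper":255}]'
python3 - <<'E'
from h import *
f=spot("wrist",["key_center","key_wing","port_mouth","purge_unit"])
s=robot.get_state();print(s["joint_pos"],s["eef_pos"])
a=rect(f,(0.459,-0.229),0.060,0.06); 
cv2.line(a,(200,0),(200,20),(255,0,0),1);cv2.line(a,(0,200),(20,200),(255,0,0),1)
cv2.imwrite("pics/r2.png",np.hstack([a,cv2.resize(f["image"],(400,300))[[*range(300)]+[0]*100]])[...,::-1])
E
```

```text
time: 6.65
eef_pos: [0.4482, -0.0429, 0.1764]
eef_rot: [1.578, -2.716, -0.001]
ft_force: [0.3, 0.2, -2.2]
gripper_width: 0.0131
time: 7.23
eef_pos: [0.4561, -0.1771, 0.1762]
eef_rot: [2.124, -2.314, -0.003]
ft_force: [-0.2, 0.1, -1.6]
gripper_width: 0.0134
wrist key_wing 0.69 [ 0.453  -0.1751  0.1905]
wrist port_mouth 0.87 [ 0.4612 -0.2315  0.0608]
wrist purge_unit 0.61 [ 0.462  -0.202   0.0006]
[-5.32566156e-01  1.73716342e-01 -2.72000966e-01  1.12540892e+00
  2.89731093e-05 -2.02141154e+00] [ 0.45667698 -0.17628077  0.17682658]
```

View pics/r2.png

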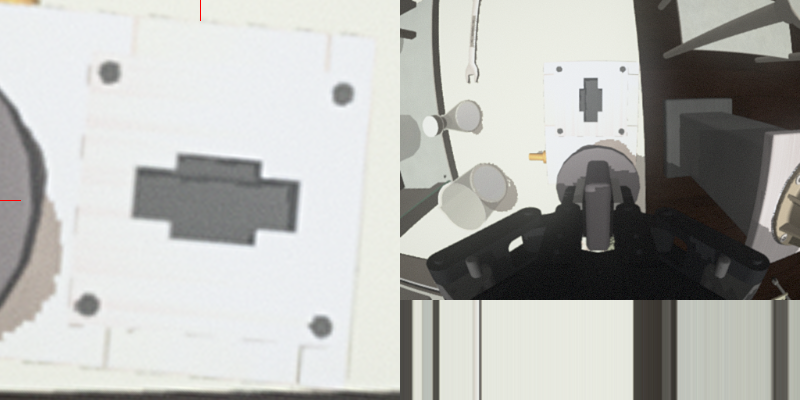

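```bash

python3 -m crank '[{"dr":[0,0,-0.006],"linear":[0.0026,-0.027,0],"gripper":255},{"dr":[0,0,0],"linear":[0,-0.03,0],"gripper":255},{"dr":[0,0,0],"linear":[0,0,-0.03],"gripper":255},{"dr":[0,0,0],"linear":[0,0,-0.03],"gripper":255},{"dr":[0,0,0],"linear":[0,0,0],"gripper":255},{"dr":[0,0,0],"linear":[0,0,0],"gripper":255},{"dr":[0,0,0],"linear":[0,0,0],"gripper":255}]'
python3 - <<'E'
from h import *
f=spot("wrist",["key_wing","port_mouth"])
a=rect(f,(0.459,-0.234),0.060,0.06); 
g=robot.grab_frame("top")["image"][170:230,295:375]
print(robot.get_state())
o=np.hstack([a,cv2.resize(g,(400,300))[[*range(300)]+[0]*100]])
cv2.imwrite("pics/r3.png",o[...,::-1])
E
```

```text
time: 8.07
eef_pos: [0.4598, -0.2341, 0.118]
eef_rot: [-2.121, 2.317, -0.001]
ft_force: [-0.1, -0.6, -1.1]
gripper_width: 0.0134
wrist key_wing 0.61 [ 0.4545 -0.2328  0.1318]
{'time': 8.2667, 'joint_pos': array([-6.27000066e-01,  2.62830516e-01, -3.08278759e-01,  9.96585954e-01,
       -5.09702210e-05, -2.10896863e+00]), 'joint_velocities': array([-0.00224771,  0.00366347, -0.00927921, -0.00259965,  0.00293354,
       -0.00025913]), 'effort': array([ 1.38478409e-02, -4.32766879e+01,  2.78406286e+01, -1.13427327e-04,
        1.11913949e-03,  7.43187120e-04]), 'eef_pos': array([ 0.46044751, -0.23483605,  0.11861078]), 'eef_rot': array([-2.12022993,  2.3174546 , -0.0047866 ]), 'ft_force': array([-0.52098915, -0.90369901, -0.97442641]), 'ft_torque': array([ 0.02008154,  0.02579993, -0.02138014]), 'gripper_width': 0.013063271478950155}
```

View pics/r3.png

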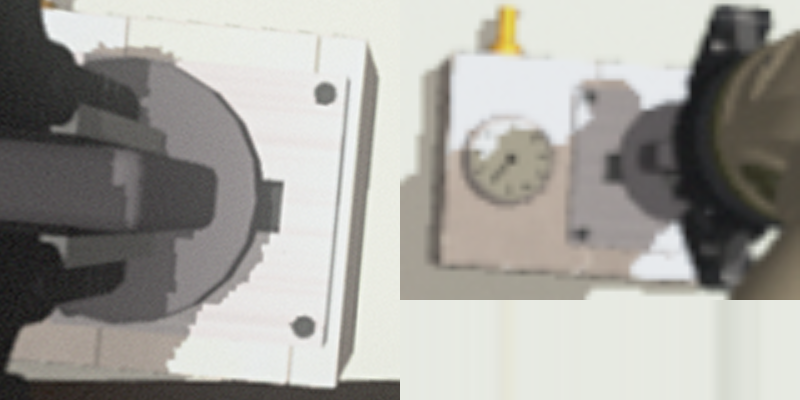

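```bash

python3 -m crank '[{"dr":[0,0,0],"linear":[-0.0006,0.0008,-0.008],"gripper":255},{"dr":[0,0,0],"linear":[0,0,-0.006],"gripper":255},{"dr":[0,0,0],"linear":[0,0,-0.005],"gripper":255},{"dr":[0,0,0],"linear":[0,0,-0.003],"gripper":255},{"dr":[0,0,0],"linear":[0,0,0],"gripper":255}]'
python3 -m crank '[{"dr":[0,0,0],"linear":[0,0,-0.003],"gripper":255},{"dr":[0,0,0],"linear":[0,0,-0.003],"gripper":255},{"dr":[0,0,0],"linear":[0,0,0],"gripper":255}]'
```

```text
time: 8.68
eef_pos: [0.458, -0.2331, 0.0936]
eef_rot: [2.119, -2.318, -0.003]
ft_force: [0.4, 0.3, -1.0]
gripper_width: 0.0127
time: 8.93
eef_pos: [0.4585, -0.2335, 0.0882]
eef_rot: [2.12, -2.318, -0.001]
ft_force: [0.0, 0.3, -1.6]
gripper_width: 0.0133
```

```bash

python3 -m crank '[{"dr":[0,0,0],"linear":[0,0,-0.003],"gripper":255},{"dr":[0,0,0],"linear":[0,0,-0.003],"gripper":255},{"dr":[0,0,0],"linear":[0,0,-0.002],"gripper":255},{"dr":[0,0,0],"linear":[0,0,0],"gripper":255}]'
python3 -m crank '[{"dr":[0,0,0],"linear":[0,0,-0.002],"gripper":255},{"dr":[0,0,0],"linear":[0,0,-0.002],"gripper":255},{"dr":[0,0,0],"linear":[0,0,0],"gripper":255},{"dr":[0,0,0],"linear":[0,0,0],"gripper":255}]'
```

```text
time: 9.27
eef_pos: [0.4588, -0.2337, 0.0808]
eef_rot: [2.12, -2.319, 0.0]
ft_force: [-1.8, 0.4, 3.3]
gripper_width: 0.013
time: 9.6
eef_pos: [0.4589, -0.2338, 0.0772]
eef_rot: [-2.12, 2.319, -0.001]
ft_force: [-1.6, 1.4, 5.2]
gripper_width: 0.0132
```

```bash

python3 -m crank '[{"dr":[0,0,0],"linear":[0,0,-0.0015],"gripper":255},{"dr":[0,0,0],"linear":[0,0,-0.0015],"gripper":255},{"dr":[0,0,0],"linear":[0,0,0],"gripper":255},{"dr":[0,0,0],"linear":[0,0,0],"gripper":255},{"dr":[0,0,0],"linear":[0,0,0],"gripper":255}]'
```

```text
time: 10.02
eef_pos: [0.4589, -0.2338, 0.0745]
eef_rot: [-2.12, 2.319, -0.001]
ft_force: [-2.2, 1.5, 7.6]
gripper_width: 0.0133
```

```bash

python3 -m crank '[{"dr":[0,0,0],"linear":[-0.0005,0.0003,-0.0007],"gripper":255},{"dr":[0,0,0],"linear":[0,0,0],"gripper":255},{"dr":[0,0,-0.1],"linear":[0,0,0],"gripper":255},{"dr":[0,0,-0.1],"linear":[0,0,0],"gripper":255},{"dr":[0,0,-0.1],"linear":[0,0,0],"gripper":255},{"dr":[0,0,-0.1],"linear":[0,0,0],"gripper":255},{"dr":[0,0,0],"linear":[0,0,0],"gripper":255},{"dr":[0,0,0],"linear":[0,0,0],"gripper":255}]'
python3 -c "
from bench import robot; s=robot.get_state();print(s['ft_force'],s['ft_torque'],s['eef_rot'])"
```

```text
time: 10.68
eef_pos: [0.4587, -0.2338, 0.074]
eef_rot: [-1.617, 2.693, -0.003]
ft_force: [-1.6, 0.8, 7.4]
gripper_width: 0.0134
[-1.57873328  0.79184101  7.43344325] [0.13096264 0.40453187 0.06263428] [-1.61665407e+00  2.69322370e+00 -2.51398672e-03]
```

```bash

python3 -m crank '[{"dr":[0,0,-0.1],"linear":[0,0,0],"gripper":255},{"dr":[0,0,-0.1],"linear":[0,0,0],"gripper":255},{"dr":[0,0,-0.1],"linear":[0,0,0],"gripper":255},{"dr":[0,0,-0.1],"linear":[0,0,0],"gripper":255},{"dr":[0,0,-0.1],"linear":[0,0,0],"gripper":255},{"dr":[0,0,-0.1],"linear":[0,0,0],"gripper":255},{"dr":[0,0,0],"linear":[0,0,0],"gripper":255},{"dr":[0,0,0],"linear":[0,0,0],"gripper":255}]'
python3 -c "
from bench import robot; s=robot.get_state();print(s['ft_force'],s['ft_torque'],s['eef_rot'])"
python3 -m crank '[{"dr":[0,0,-0.1],"linear":[0,0,0],"gripper":255},{"dr":[0,0,-0.1],"linear":[0,0,0],"gripper":255},{"dr":[0,0,-0.1],"linear":[0,0,0],"gripper":255},{"dr":[0,0,0],"linear":[0,0,0],"gripper":255},{"dr":[0,0,0],"linear":[0,0,0],"gripper":255}]'
python3 -c "
from bench import robot; s=robot.get_state();print(s['ft_force'],s['ft_torque'],s['eef_rot'])"
```

```text
time: 11.35
eef_pos: [0.4581, -0.2333, 0.0738]
eef_rot: [-0.749, 3.051, -0.0]
ft_force: [-2.8, 1.2, 8.0]
gripper_width: 0.0133
[-2.80701246  1.20272273  7.97605505] [0.42512586 0.62182728 0.20882057] [-7.49081327e-01  3.05093986e+00 -1.99372863e-04]
time: 11.77
eef_pos: [0.458, -0.2329, 0.0737]
eef_rot: [0.285, -3.129, -0.001]
ft_force: [-1.9, 2.2, 7.8]
gripper_width: 0.0132
[-1.90510789  2.24395758  7.77637767] [0.5848026  0.61846555 0.21479143] [ 2.84957111e-01 -3.12857904e+00 -8.56918135e-04]
```

```bash

for i in 1; do python3 -m crank '[{"dr":[0,0,-0.05],"linear":[0,0,0],"gripper":255},{"dr":[0,0,-0.05],"linear":[0,0,0],"gripper":255},{"dr":[0,0,0],"linear":[0,0,0],"gripper":255},{"dr":[0,0,0],"linear":[0,0,0],"gripper":255}]'
python3 -c "
from bench import robot; s=robot.get_state();print(s['ft_torque'],s['joint_pos'])"
python3 -m crank '[{"dr":[0,0,-0.05],"linear":[0,0,0],"gripper":255},{"dr":[0,0,0],"linear":[0,0,0],"gripper":255},{"dr":[0,0,0],"linear":[0,0,0],"gripper":255}]'
python3 -c "
from bench import robot; s=robot.get_state();print(s['ft_torque'],s['joint_pos'])"; done
```

```text
time: 12.1
eef_pos: [0.458, -0.2328, 0.0737]
eef_rot: [0.129, -3.139, -0.001]
ft_force: [-2.0, 2.8, 8.1]
gripper_width: 0.0129
[0.57931892 0.57767704 0.21243846] [-6.26997640e-01  3.01808110e-01 -3.77191734e-01  8.92360060e-01
  5.33139653e-04 -7.08922127e-01]
time: 12.35
eef_pos: [0.458, -0.2327, 0.0736]
eef_rot: [0.05, -3.141, -0.001]
ft_force: [-1.8, 3.3, 7.4]
gripper_width: 0.0133
[0.63782199 0.64374731 0.1925363 ] [-6.26952754e-01  3.01790026e-01 -3.77258117e-01  8.92382621e-01
  6.74648156e-04 -6.58930486e-01]
```

```bash
python3 -m crank '[{"dr":[0,0,-0.06],"linear":[0,0,0],"gripper":255},{"dr":[0,0,0],"linear":[0,0,0],"gripper":255},{"dr":[0,0,0],"linear":[0,0,0],"gripper":255}]'
python3 - <<'E'
from h import *
f=spot("wrist",["key_wing","key_center"]); s=robot.get_state();print(s['ft_torque'],s['eef_rot'])
a=f["image"][150:384,130:380]; w2=cv2.imread("pics/w2.png")[...,::-1][150:384,130:380]
cv2.imwrite("pics/w3.png",cv2.resize(np.hstack([w2,a]),(800,374))[...,::-1])
E
```

```text
time: 12.6
eef_pos: [0.4579, -0.2327, 0.0736]
eef_rot: [-0.044, -3.141, -0.002]
ft_force: [-2.6, 3.0, 7.5]
gripper_width: 0.0129
wrist key_wing 0.72 [ 0.4581 -0.2345  0.0889]
[0.70087153 0.56994682 0.20714778] [-4.36082717e-02 -3.14112069e+00 -1.63288696e-03]
```

View pics/w3.png

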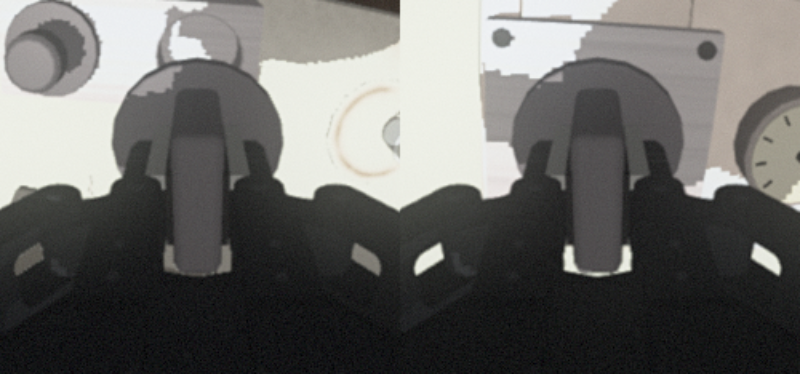

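```bash
python3 -m crank '[{"dr":[0,0,-0.06],"linear":[0,0,0],"gripper":255},{"dr":[0,0,0],"linear":[0,0,0],"gripper":255},{"dr":[0,0,0],"linear":[0,0,0],"gripper":255},{"dr":[0,0,0],"linear":[0,0,0],"gripper":255}]'
python3 - <<'E'
from h import *
s=robot.get_state();print(s['ft_torque'],s['eef_rot'],s['joint_pos'][5])
E
```

```text
time: 13.08
eef_pos: [0.458, -0.2326, 0.0736]
eef_rot: [-0.136, -3.139, -0.002]
ft_force: [-2.1, 2.4, 7.2]
gripper_width: 0.0131
[0.72412528 0.54823351 0.62154147] [-1.36323970e-01 -3.13850452e+00 -1.73218837e-03] -0.5399276130234962
```

```bash
python3 -m crank '[{"dr":[0,0,0.02],"linear":[0,0,0],"gripper":255},{"dr":[0,0,0],"linear":[0,0,0],"gripper":255},{"dr":[0,0,0],"linear":[0,0,0],"gripper":255},{"dr":[0,0,0],"linear":[0,0,0],"gripper":255},{"dr":[0,0,0],"linear":[0,0,0],"gripper":255},{"dr":[0,0,0],"linear":[0,0,0],"gripper":255}]'
python3 - <<'E'
from h import *
s=robot.get_state();print(s['ft_torque'],s['eef_rot'])
spot("top",["blank_center"]); f=spot("wrist",["key_wing"])
print(robot.get_state()["ft_torque"]); robot.job_done()
E
```

```text
time: 13.58
eef_pos: [0.458, -0.2326, 0.0736]
eef_rot: [-0.106, -3.14, -0.002]
ft_force: [-2.4, 3.5, 7.8]
gripper_width: 0.0133
[0.72811008 0.52290105 0.45547772] [-1.05828792e-01 -3.13967451e+00 -1.79348796e-03]
top blank_center 0.83 [0.4416 0.1382 0.0542]
wrist key_wing 0.94 [ 0.4572 -0.2314  0.0868]
[0.75162499 0.60107719 0.39087272]
the job is handed in; nothing more can be done
```

I lifted the key out of its well, pushed it through the port slot against the spring and turned it clockwise to the stop. I handed the job in at about 14 s with the key still gripped; no verdict is reported.

- **Push:** the wrist carried about 8 to 9 N after allowing for the key's weight. I put the rotor 5 to 6 mm down, and the key centre about 13 mm above the port face (limit 18.5 mm).
- **Turn:** the wrist turned about 1.55 rad. The torque climbed with the return spring to 0.2 N m, then jumped to 0.62 N m, which I took as the stop. I eased back 0.02 rad, and it still read 0.39 to 0.46 N m, above the spring's 0.24. The rotor and plunger joints can't be read directly, so both are inferred from force, torque and pose.
- **Grip:** the opening stayed at 13 mm, and the wrist picture taken shortly before the stop showed the wing still square between the pads.
- **Blanking plug:** the last look placed it within about 2 mm of where it started, which is within measurement error.

**Disagreements:** the networks placed the port 2 to 5 mm off in y from my own wrist-picture measurement. I used my measurement, and the key went in without contact. The last network position for the wing was about 1 mm in x and y, and 2 mm in height, from where the arm's pose puts it. A sideways force of about 4 N remained at the end.

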